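Snug down a filter holder in star order

TASK

On the large steel filter holder, two opposite wing nuts already stand about half-way (wings at 45 degrees) and the other two are still loose: first turn each loose one clockwise to half-way as well. Then tighten all four fully to their stops in crossing order, one nut and then the one opposite, and only then the other opposite pair, so that the flange seats evenly. Leave the small holder, tube rack and tip box where they are.

Things in the scene. Friction and masses are not known exactly. Their poses are not given: they have to be found in the camera images.
- nut1_grip (a point): Wing nut 1 of the large filter holder; opposite it is wing nut 3. Black upright wing bar 54 mm long, 10 mm thick, 25 mm tall, pinched across its thickness from above. This point is the middle of the bar, on the nut's turning axis, 10 mm below the bar's top edge, 15 mm above its lower edge and 26 mm above the steel flange; x along the wings, z up.
- nut1 (a joint): Turn of wing nut 1 in rad, growing clockwise seen from above: 0 fully loose (wings square to the line to the flange's centre), 0.785 half-way (wings at 45 degrees), 1.57 tight against its stop (wings pointing at the flange's centre). Stays where it is left; takes about 0.12 N m to turn.
- nut2_grip (a point): Wing nut 2 of the large filter holder; opposite it is wing nut 4. Black upright wing bar 54 mm long, 10 mm thick, 25 mm tall, pinched across its thickness from above. This point is the middle of the bar, on the nut's turning axis, 10 mm below the bar's top edge, 15 mm above its lower edge and 26 mm above the steel flange; x along the wings, z up.
- nut2 (a joint): Turn of wing nut 2 in rad, growing clockwise seen from above: 0 fully loose (wings square to the line to the flange's centre), 0.785 half-way (wings at 45 degrees), 1.57 tight against its stop (wings pointing at the flange's centre). Stays where it is left; takes about 0.12 N m to turn.
- nut3_grip (a point): Wing nut 3 of the large filter holder; opposite it is wing nut 1. Black upright wing bar 54 mm long, 10 mm thick, 25 mm tall, pinched across its thickness from above. This point is the middle of the bar, on the nut's turning axis, 10 mm below the bar's top edge, 15 mm above its lower edge and 26 mm above the steel flange; x along the wings, z up.
- nut3 (a joint): Turn of wing nut 3 in rad, growing clockwise seen from above: 0 fully loose (wings square to the line to the flange's centre), 0.785 half-way (wings at 45 degrees), 1.57 tight against its stop (wings pointing at the flange's centre). Stays where it is left; takes about 0.12 N m to turn.
- nut4_grip (a point): Wing nut 4 of the large filter holder; opposite it is wing nut 2. Black upright wing bar 54 mm long, 10 mm thick, 25 mm tall, pinched across its thickness from above. This point is the middle of the bar, on the nut's turning axis, 10 mm below the bar's top edge, 15 mm above its lower edge and 26 mm above the steel flange; x along the wings, z up.
- nut4 (a joint): Turn of wing nut 4 in rad, growing clockwise seen from above: 0 fully loose (wings square to the line to the flange's centre), 0.785 half-way (wings at 45 degrees), 1.57 tight against its stop (wings pointing at the flange's centre). Stays where it is left; takes about 0.12 N m to turn.
- flange_top (a point): Large round steel filter holder, fixed to the bench at any yaw, 200 mm across; this point is the centre of its flange's top face, 80 mm above the bench, z up. Four wing nuts on a 75 mm radius, in order 1, 2, 3, 4 anticlockwise from above, nut 1 along x; a thin green line runs towards each. In the middle stands an inlet 32 mm wide, 24 mm tall.
- small_holder: Bystander: small steel filter holder, 100 mm across, 65 mm tall, three small black wing nuts, already tight; origin under its centre.
- tube_rack: Bystander: blue tube rack, 220 x 110 x 45 mm with white tubes to 59 mm; origin under its centre.
- tip_box: Bystander: yellow pipette-tip box, 85 x 125 x 53 mm; origin under its centre.
There are look-alikes about, which are no part of the job. Leave any blue look-alike of the part that bears nut1_grip alone.

How it is judged:
On the way, in this order (a step that is already met when the one before it is completed fails the run):
1. all four wing nuts stand about half-way (0.5 to 1.1 rad), none tight (value of joint nut1 between 0.5 and 1.1 rad and value of joint nut2 between 0.5 and 1.1 rad and value of joint nut3 between 0.5 and 1.1 rad and value of joint nut4 between 0.5 and 1.1 rad), for 0.2 s.
2. one opposite pair is tight (above 1.3 rad) while the other pair is still half-way (below 1.1 rad) (((value of joint each of nut1, nut3 above 1.3 rad and value of joint each of nut2, nut4 below 1.1 rad) or (value of joint each of nut2, nut4 above 1.3 rad and value of joint each of nut1, nut3 below 1.1 rad))), for 0.2 s.
At the end, for the whole second after the job is handed in: All four wing nuts tight, wings within about 15 degrees of pointing at the flange's centre (each above 1.3 rad); small holder, tube rack and tip box within 30 mm of where they stood (value of joint each of nut1, nut2, nut3, nut4 above 1.3 rad and distance of each of small_holder, tube_rack, tip_box from where it was at the start of the episode below 0.03 m); the robot touches nothing.
It fails at once if a wing nut is tightened (above 1.25 rad) while another is still loose (below 0.5 rad), which cocks the flange (value of joint any of nut1, nut2, nut3, nut4 above 1.25 rad and value of joint any of nut1, nut2, nut3, nut4 below 0.5 rad).
It fails at once if a bystander is pushed more than 30 mm or tipped (distance of any of small_holder, tube_rack, tip_box from where it was at the start of the episode above 0.03 m or angle between any of small_holder, tube_rack, tip_box's own z axis and vertical above 0.35 rad).
It also fails if it takes over 67 s, if anything falls off the work surface, if the arm or the gripper's body presses on something with over 40 N, if the wrist force passes 120 N, or if a joint passes its speed limit or range.

ROBOT

A 7-joint arm with a two-finger parallel gripper is mounted at the origin on the work surface. World frame = base frame: x ahead of the robot, y to its left, z up, the work surface at z = 0. Lengths are in m, angles in rad, forces in N, time in s.
With the tool pointing down it reaches from about 0.4 to 0.9 m from the base axis. Payload 5.5 kg.
Tool frame: the origin (TCP) lies midway between the tips of the shut fingers; the grasp point (between the pads) lies 19 mm behind it; z points along the fingers, y is the direction in which the jaws open and shut (so a half turn about z gives the same grasp; the last joint's range is limited). The gripper opens to 92 mm and grips with 3 to 60 N. Pads are 19 mm wide; open, the fingers measure 130 mm over their backs; the gripper's body (75 mm by 190 mm) begins 47 mm behind the grasp point.
Start: joints at [-0.864, 0.501, -0.427, 1.55, 0.221, 1.138, -0.21], TCP at [0.279, 0.587, 0.227] pointing down, gripper open.
Joint ranges: [-2.88, 2.88], [-0.31, 2.03], [-1.54, 1.56], [0.2, 2.42], [-1.41, 4.55], [0.19, 2.02], [-2.57, 2.57]. Speed limits (rad/s): [2.57, 2.57, 3.14, 3.14, 3.14, 3.14, 3.14].

INTERFACE

Orientations are given as a unit quaternion [w, x, y, z].
In Python, from bench import r, imaging, order gives the robot as it stands.
- The arm moves only by the shell command python3 -m crank 'ROWS'. ROWS is JSON, a list of rows, each an object of numbers: "jaw": the closure, from -1 (fully open) to 1 (shut); "tx", "ty", "tz": the shift along the tool's x, y, z in mm; "wx", "wy", "wz": the turn, a rotation vector about the tool's x, y, z in degrees. In form: [{"jaw": .., "tx": .., "ty": .., "tz": .., "wx": .., "wy": .., "wz": ..}, ...]. A call has 1 to 5 rows; each row shifts and turns the pose as measured when the row begins, along the tool's axes as they then stand; what a row does not reach is not made up. A row lasts 1/10 s, in which the tool goes at most 50 mm and 8.59 degrees, less where a joint would pass 70% of its speed; a pose out of reach is approached as far as the arm can. A call is refused whole if a number of a shift passes 50 or a number of a turn 8.59, either way. A call with a gripper value outside its range is refused whole. The fingers move at their own pace and stop on an object; the grip force is fixed at half the most. Time passes only in rows, so rows that do not move let the fingers close. It gives the time, the measured TCP pose, the force and the opening at its end, in the units of the state.
- r.read_state(): the state, without advancing time (a new reading comes with each control period).
- imaging.snapshot(name): name is "side" or "top"; returns (picture, depth): 480x640x3 uint8, blue, green, red; 480x640 float32, m along the optical axis (not along the pixel's ray), 0 where there is no reading.
- imaging.camera_info(name): a dict with "intrinsics" (3x3 intrinsics, pixels), "extrinsics" (4x4, takes a point from camera to world coordinates). Camera axes: x right, y down, z forward; pixel columns grow to the right and rows downward; lengths in m; the calibration is good to about 2 mm. A picture is of the moment at which its call begins. camera_info takes no time and is no camera call.
- order.finish_job(): hands the job in, once; it reports no verdict.
Trained networks look in the newest picture that a camera, given by its name, has taken for a name from the list of things; names that differ only in an ending like _2 or _b are one class to them, and where a whole thing is asked for, a point or a joint stands for the part that bears it (a point fixed in the world has none). Each returns a list of dicts, best first, with "p" (0 to 1); they miss things now and then, are a little off and sometimes report something else, mostly with a low value. They report only what shows in the picture. A call takes as long as a camera call. They do not tell look-alikes from the thing itself.
- imaging.regions_of(camera, target): "region" (480x640 bool, what is visible of it) and "xy" ([column, row] in pixels, amid what is visible of it).
The state is a dict: "time_s": time; "q": joint angles; "qvel": joint speeds; "effort": joint torques, N m; "tcp_pos": TCP position; "orientation": TCP orientation; "wrist_force": force on the tool from outside, world axes, zero at the start; "ft_torque": the same for the moment, N m; "gripper_width": finger opening in m.
Only numpy, scipy, OpenCV 4.12 (cv2) and the standard library are available. Lean on these libraries where they do the work, as an engineer would, in place of code of your own. Each camera call takes 0.05 s, during which the arm holds its last target.

## Working session

There is one attempt and no reset: what is moved stays moved. The work goes in short steps, Python scripts to look and compute and a shell command to move; the robot and the scene stay as the last step left them, time stands still between calls to the robot, and variables do not carry over. Pictures are saved under pics/ and viewed, and the job is handed in when it is done.

```bash
ls; mkdir -p pics
python3 - <<'E'
from bench import r, imaging, order
import cv2
s=r.read_state();print(s)
for n in("top","side"):
    p,d=imaging.snapshot(n);cv2.imwrite(f"pics/{n}0.png",p)
    import numpy as np; np.save(f"pics/{n}0.npy",d)
    print(imaging.camera_info(n))
E
```

```text
pics
{'time_s': 0.0, 'q': array([-0.86382508,  0.50183208, -0.42677431,  1.55145045,  0.22080847,
        1.1382895 , -0.21034054]), 'qvel': array([ 0.00028063, -0.00107645,  0.00135341,  0.00109995, -0.00018644,
        0.00011124, -0.00043892]), 'effort': array([-4.24157943e-04, -5.66584325e+01, -5.81556514e+00, -2.79116535e+01,
       -6.84312265e-02,  3.09182738e-02,  1.91894028e-04]), 'tcp_pos': array([0.27882873, 0.5863862 , 0.22568656]), 'orientation': array([-2.35317758e-04,  2.20067779e-01,  9.75484110e-01, -9.32377364e-04]), 'wrist_force': array([-0.74111066,  0.43474316,  0.10234634]), 'ft_torque': array([ 0.04843621, -0.04569788, -0.03045629]), 'gripper_width': 0.09154599571446813}
{'intrinsics': array([[447.67804316,   0.        , 315.53384761],
       [  0.        , 447.67804316, 239.82349292],
       [  0.        ,   0.        ,   1.        ]]), 'extrinsics': array([[-0.01985388, -0.98759301,  0.15577508,  0.39997002],
       [-0.99960685,  0.02269284,  0.01646738, -0.02775599],
       [-0.01979805, -0.15538689, -0.98765528,  1.26718293],
       [ 0.        ,  0.        ,  0.        ,  1.        ]])}
{'intrinsics': array([[571.95024104,   0.        , 323.833812  ],
       [  0.        , 571.95024104, 231.25029665],
       [  0.        ,   0.        ,   1.        ]]), 'extrinsics': array([[ 0.9987969 , -0.04278393,  0.02396422,  0.54711219],
       [-0.04481816, -0.59809145,  0.8001737 , -1.25330731],
       [-0.01990178, -0.80028505, -0.59928938,  1.00073104],
       [ 0.        ,  0.        ,  0.        ,  1.        ]])}
```

View pics/top0.png

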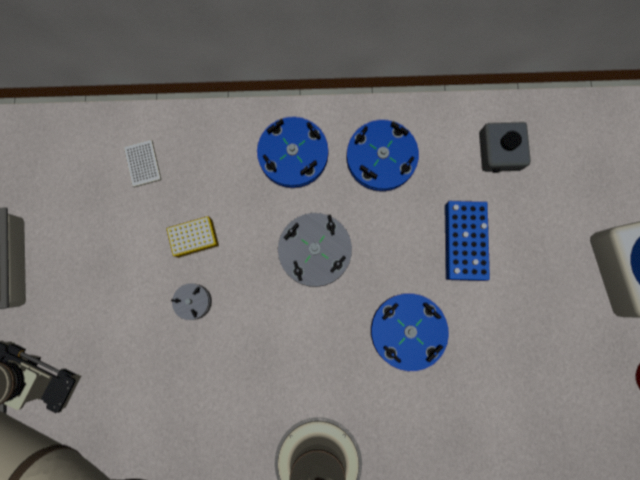

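View pics/side0.png

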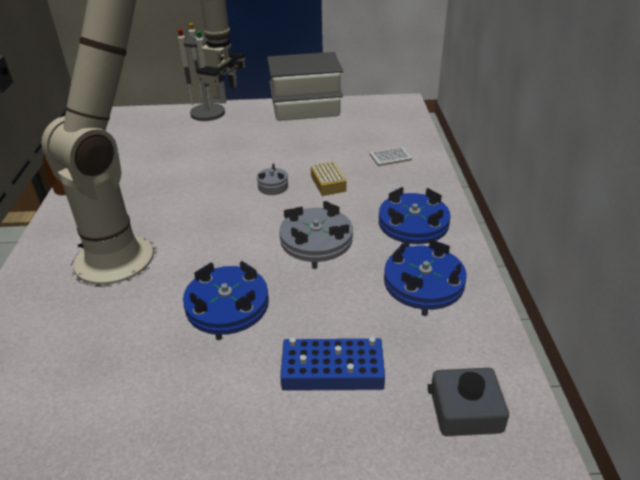

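The grey holder sits at about (315,249) in the top view, with nuts at about (292,230), (331,225), (338,265) and (298,270). The blue ones are look-alikes.

```bash
cat > h.py <<'E'
from bench import r, imaging, order
import cv2, numpy as np
def ray(n,uv,z):
    c=imaging.camera_info(n);K=c["intrinsics"];T=c["extrinsics"]
    uv=np.atleast_2d(uv).astype(float)
    d=(np.linalg.inv(K)@np.c_[uv,np.ones(len(uv))].T).T@T[:3,:3].T
    o=T[:3,3]; return o+d*((z-o[2])/d[:,2])[:,None]
def proj(n,P):
    c=imaging.camera_info(n);K=c["intrinsics"];T=np.linalg.inv(c["extrinsics"])
    P=np.atleast_2d(P)@T[:3,:3].T+T[:3,3]; p=P@K.T; return p[:,:2]/p[:,2:]
def cloud(n,d):
    c=imaging.camera_info(n);K=c["intrinsics"];T=c["extrinsics"]
    v,u=np.mgrid[0:480,0:640]; X=np.stack([(u-K[0,2])/K[0,0]*d,(v-K[1,2])/K[1,1]*d,d],-1)
    return X@T[:3,:3].T+T[:3,3]
def ortho(n,p,c,z,half=.13,px=600):
    # rectified view of plane z; image up = +x, left=+y
    g=np.linspace(half,-half,px); 
    X,Y=np.meshgrid(c[0]+g,c[1]+g,indexing='ij')
    uv=proj(n,np.stack([X,Y,np.full_like(X,z)],-1).reshape(-1,3)).reshape(px,px,2).astype(np.float32)
    return cv2.remap(p,uv[...,0],uv[...,1],cv2.INTER_CUBIC)
E
python3 - <<'E'
from h import *
p,d=imaging.snapshot("top")
ctr=ray("top",[315,249],.08)[0];print(ctr)
for t in("nut1_grip","flange_top"):
  for x in imaging.regions_of("top",t):
    uv=np.argwhere(x["region"])[:,::-1]
    if t[0]=='n':
        P=ray("top",uv,.106)
    else: P=ray("top",uv,.08)
    m=P.mean(0);w,V=np.linalg.eigh(np.cov(P[:,:2].T));a=np.degrees(np.arctan2(V[1,1],V[0,1]))
    print(t,round(x["p"],2),x["xy"],len(uv),m.round(4),round(a%180,1),np.sqrt(w).round(4))
cv2.imwrite("pics/o0.png",ortho("top",p,ctr,.1))
# steel disc from depth + grey
C=cloud("top",d)
hsv=cv2.cvtColor(p,cv2.COLOR_BGR2HSV)
near=(np.hypot(C[...,0]-ctr[0],C[...,1]-ctr[1])<.14)
m=near&(abs(C[...,2]-.08)<.012);print(m.sum())
ct,_=cv2.findContours(m.astype(np.uint8),cv2.RETR_EXTERNAL,cv2.CHAIN_APPROX_NONE)
k=max(ct,key=cv2.contourArea)[:,0]
P=ray("top",k,.08);(c,rad)=cv2.minEnclosingCircle(P[:,:2].astype(np.float32));print("disc",c,rad,np.median(C[m][:,2]))
A=np.c_[P[:,:2],np.ones(len(P))];s=np.linalg.lstsq(A,(P[:,:2]**2).sum(1),rcond=None)[0];print(s[:2]/2)
m=near&(C[...,2]>.095);print(m.sum(),C[m][:,2].max())
n,l,st,ce=cv2.connectedComponentsWithStats(m.astype(np.uint8))
for i in range(1,n):
    P=C[l==i]
    if len(P)<8:continue
    w,V=np.linalg.eigh(np.cov(P[:,:2].T));print(ce[i],len(P),P.mean(0).round(4),np.degrees(np.arctan2(V[1,1],V[0,1]))%180)
E
```

```text
[ 0.56239021 -0.0060394   0.08      ]
nut1_grip 0.73 [399.8, 129.3] 138 [ 0.8824 -0.241   0.106 ] 48.9 [0.0074 0.0124]
nut1_grip 0.71 [428.9, 311.6] 156 [ 0.394  -0.2999  0.106 ] 49.4 [0.006  0.0137]
nut1_grip 0.69 [331.5, 223.6] 112 [ 0.6225 -0.0487  0.106 ] 9.2 [0.0052 0.0133]
nut1_grip 0.44 [315.3, 130.9] 127 [ 0.8862 -0.0058  0.106 ] 29.2 [0.0056 0.0151]
flange_top 0.81 [314.7, 251.4] 4351 [ 0.5628 -0.0044  0.08  ] 171.5 [0.0497 0.0504]
flange_top 0.75 [292.7, 150.9] 3976 [0.8363 0.0516 0.08  ] 19.9 [0.0489 0.0521]
flange_top 0.63 [380.3, 154.0] 4073 [ 0.821  -0.1955  0.08  ] 152.9 [0.049  0.0524]
flange_top 0.6 [408.0, 331.6] 4790 [ 0.3423 -0.2454  0.08  ] 53.4 [0.0498 0.0503]
3885
disc (0.5640931129455566, -0.004201351199299097) 0.09990422427654266 0.08019462713010839
[ 0.56113025 -0.00185321]
384 0.12358013050612882
[330.70588235 224.16470588] 85 [ 0.6224 -0.0491  0.1145] 9.321828421180413
[291.         230.66666667] 99 [0.6077 0.0553 0.1134] 138.17067948005356
[314.27586207 247.4137931 ] 29 [ 0.5635 -0.0046  0.1032] 140.73004457081464
[337.5862069  263.37931034] 87 [ 0.5188 -0.0643  0.115 ] 137.0329569536083
[297.28571429 270.1547619 ] 84 [0.5036 0.0401 0.1149] 15.578823292618665
```

View pics/o0.png

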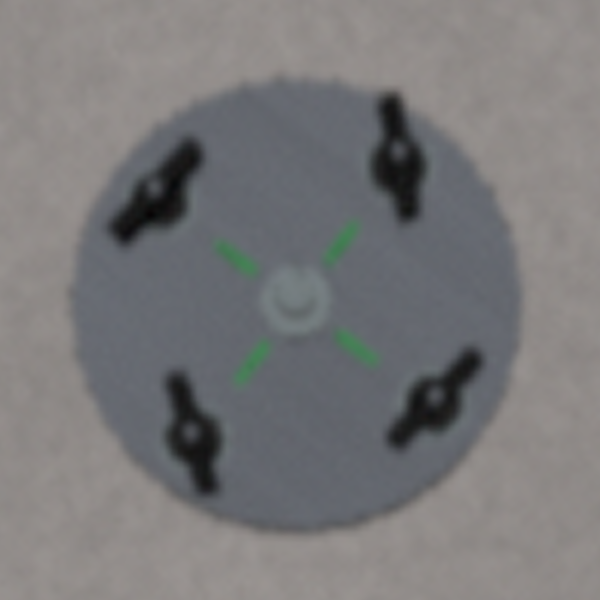

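```bash
cat >> h.py <<'E'
from scipy.spatial.transform import Rotation as R
C0=np.array([.5631,-.0045]); 
NUT={k:C0+.075*np.array([np.cos(np.radians(a)),np.sin(np.radians(a))]) for k,a in dict(A=-37,B=53.2,C=143,D=233.2).items()}
def go(xy,z,yaw=None,n=0,step=45):
    """print rows to reach TCP target with tool y at world yaw (deg, mod 180)"""
    s=r.read_state();p=s["tcp_pos"];o=s["orientation"];Rt=R.from_quat(o,scalar_first=True)
    M=Rt.as_matrix();cy=np.degrees(np.arctan2(M[1,1],M[0,1]))
    t=np.array([*xy,z])
    if yaw is None: yaw=cy
    dy=(yaw-cy+90)%180-90; y=np.radians(cy+dy)
    Y=np.array([np.cos(y),np.sin(y),0]);Z=np.array([0,0,-1.]);Rg=R.from_matrix(np.c_[np.cross(Y,Z),Y,Z])
    rv=(Rt.inv()*Rg).as_rotvec(degrees=True)
    N=max(n,int(np.ceil(max(np.linalg.norm(t-p)*1000/step,np.linalg.norm(rv)/8))),1)
    print("t",s["time_s"].round(2) if hasattr(s["time_s"],'round') else s["time_s"],"tcp",p.round(4),"yyaw",round(cy,1),"tilt",np.degrees(np.arccos(-M[2,2])).round(2),"w",round(s["gripper_width"],4),"F",s["wrist_force"].round(1),"q",s["q"].round(2))
    print("total tool shift",((t-p)@M*1000).round(1),"turn",rv.round(2),"rows",N)
    for i in range(N):
        Rc=(Rt*R.from_rotvec(rv*i/N,degrees=True)).as_matrix()
        print("t",np.round((t-p)/N*1000@Rc,0),"w",(rv/N).round(1))
E
python3 - <<'E'
from h import *
print(NUT); go(NUT["B"],.2,53)
E
```

```text
{'A': array([ 0.62299766, -0.04963613]), 'B': array([0.60802677, 0.05555485]), 'C': array([0.50320234, 0.04063613]), 'D': array([ 0.51817323, -0.06455485])}
t 0.25 tcp [0.2789 0.5867 0.2262] yyaw 64.6 tilt 0.05 w 0.0922 F [-0.1 -0.1  0.1] q [-0.86  0.5  -0.43  1.55  0.22  1.14 -0.21]
total tool shift [-525.3 -338.4   26.5] turn [-0.05  0.   11.58] rows 14
t [-38. -24.   2.] w [-0.   0.   0.8]
t [-38. -24.   2.] w [-0.   0.   0.8]
t [-38. -23.   2.] w [-0.   0.   0.8]
t [-39. -23.   2.] w [-0.   0.   0.8]
t [-39. -22.   2.] w [-0.   0.   0.8]
t [-39. -21.   2.] w [-0.   0.   0.8]
t [-39. -21.   2.] w [-0.   0.   0.8]
t [-40. -20.   2.] w [-0.   0.   0.8]
t [-40. -20.   2.] w [-0.   0.   0.8]
t [-40. -19.   2.] w [-0.   0.   0.8]
t [-41. -19.   2.] w [-0.   0.   0.8]
t [-41. -18.   2.] w [-0.   0.   0.8]
t [-41. -17.   2.] w [-0.   0.   0.8]
t [-41. -17.   2.] w [-0.   0.   0.8]
```

```bash
python3 -m crank '[{"jaw":0,"tx":-38,"ty":-24,"tz":2,"wz":0.8},{"jaw":0,"tx":-38,"ty":-24,"tz":2,"wz":0.8},{"jaw":0,"tx":-38,"ty":-23,"tz":2,"wz":0.8},{"jaw":0,"tx":-39,"ty":-23,"tz":2,"wz":0.8},{"jaw":0,"tx":-39,"ty":-22,"tz":2,"wz":0.8}]'
python3 -c 'from h import *; go(NUT["B"],.2,53)'
```

```text
t 0.25 tcp [0.2789 0.5867 0.2262] yyaw 64.6 tilt 0.05 w 0.0922 F [-0.1 -0.1  0.1] q [-0.86  0.5  -0.43  1.55  0.22  1.14 -0.21]
total tool shift [-525.3 -338.4   26.5] turn [-0.05  0.   11.58] rows 14
t [-38. -24.   2.] w [-0.   0.   0.8]
t [-38. -24.   2.] w [-0.   0.   0.8]
t [-38. -23.   2.] w [-0.   0.   0.8]
t [-39. -23.   2.] w [-0.   0.   0.8]
t [-39. -22.   2.] w [-0.   0.   0.8]
t [-39. -21.   2.] w [-0.   0.   0.8]
t [-39. -21.   2.] w [-0.   0.   0.8]
t [-40. -20.   2.] w [-0.   0.   0.8]
t [-40. -20.   2.] w [-0.   0.   0.8]
t [-40. -19.   2.] w [-0.   0.   0.8]
t [-41. -19.   2.] w [-0.   0.   0.8]
t [-41. -18.   2.] w [-0.   0.   0.8]
t [-41. -17.   2.] w [-0.   0.   0.8]
t [-41. -17.   2.] w [-0.   0.   0.8]validation failed for argument at $[0]...
```

```bash
python3 -m crank '[{"jaw":0,"tx":-38,"ty":-24,"tz":2,"wx":0,"wy":0,"wz":0.8},{"jaw":0,"tx":-38,"ty":-24,"tz":2,"wx":0,"wy":0,"wz":0.8},{"jaw":0,"tx":-38,"ty":-23,"tz":2,"wx":0,"wy":0,"wz":0.8},{"jaw":0,"tx":-39,"ty":-23,"tz":2,"wx":0,"wy":0,"wz":0.8},{"jaw":0,"tx":-39,"ty":-22,"tz":2,"wx":0,"wy":0,"wz":0.8}]'
python3 -c 'from h import *; go(NUT["B"],.2,53)'
```

```text
time_s: 0.75
tcp_pos: [0.3936, 0.3986, 0.2146]
orientation: [-0.003, 0.247, 0.969, 0.002]
wrist_force: [0.6, 0.1, -0.4]
gripper_width: 0.0566
t 0.75 tcp [0.3936 0.3986 0.2146] yyaw 61.3 tilt 0.39 w 0.0566 F [ 0.6  0.1 -0.4] q [-0.53  0.35 -0.38  1.79  0.14  1.03  0.11]
total tool shift [-352.7 -198.2   11.8] turn [ 0.09 -0.38  8.34] rows 9
t [-39. -22.   1.] w [ 0.  -0.   0.9]
t [-40. -21.   1.] w [ 0.  -0.   0.9]
t [-40. -21.   1.] w [ 0.  -0.   0.9]
t [-40. -20.   1.] w [ 0.  -0.   0.9]
t [-41. -19.   1.] w [ 0.  -0.   0.9]
t [-41. -19.   1.] w [ 0.  -0.   0.9]
t [-41. -18.   2.] w [ 0.  -0.   0.9]
t [-41. -17.   2.] w [ 0.  -0.   0.9]
t [-42. -17.   2.] w [ 0.  -0.   0.9]
```

```bash
python3 -m crank '[{"jaw":0,"tx":-41,"ty":-23,"tz":1,"wx":0,"wy":0,"wz":1},{"jaw":0,"tx":-41,"ty":-22,"tz":1,"wx":0,"wy":0,"wz":1},{"jaw":0,"tx":-41,"ty":-22,"tz":1,"wx":0,"wy":0,"wz":1},{"jaw":0,"tx":-42,"ty":-21,"tz":1,"wx":0,"wy":0,"wz":1},{"jaw":0,"tx":-42,"ty":-21,"tz":1,"wx":0,"wy":0,"wz":1}]'
python3 -c 'from h import *; go(NUT["B"],.2,51)'
```

```text
time_s: 1.25
tcp_pos: [0.5195, 0.1908, 0.2084]
orientation: [-0.002, 0.29, 0.957, 0.002]
wrist_force: [0.9, -0.0, 1.0]
gripper_width: 0.0463
t 1.25 tcp [0.5195 0.1908 0.2084] yyaw 56.2 tilt 0.38 w 0.0463 F [ 0.9 -0.   1. ] q [-0.18  0.33 -0.26  1.82  0.09  1.01  0.5 ]
total tool shift [-148.8  -63.3    7.3] turn [ 0.17 -0.34  5.23] rows 4
t [-37. -16.   2.] w [ 0.  -0.1  1.3]
t [-38. -15.   2.] w [ 0.  -0.1  1.3]
t [-38. -14.   2.] w [ 0.  -0.1  1.3]
t [-38. -13.   2.] w [ 0.  -0.1  1.3]
```

```bash
python3 -m crank '[{"jaw":0,"tx":-38,"ty":-16,"tz":1,"wx":0,"wy":0,"wz":1.3},{"jaw":0,"tx":-38,"ty":-15,"tz":1,"wx":0,"wy":0,"wz":1.3},{"jaw":0,"tx":-38,"ty":-14,"tz":1,"wx":0,"wy":0,"wz":1.3},{"jaw":0,"tx":-30,"ty":-10,"tz":1,"wx":0,"wy":0,"wz":1.3},{"jaw":0,"tx":0,"ty":0,"tz":0,"wx":0,"wy":0,"wz":0}]'
python3 -c 'from h import *; go(NUT["B"],.14,51)'
```

```text
time_s: 1.75
tcp_pos: [0.61, 0.0457, 0.2032]
orientation: [-0.0, 0.341, 0.94, 0.0]
wrist_force: [-0.1, -0.1, -0.9]
gripper_width: 0.0457
t 1.75 tcp [0.61   0.0457 0.2032] yyaw 50.1 tilt 0.08 w 0.0457 F [-0.1 -0.1 -0.9] q [ 0.01  0.43 -0.17  1.68  0.08  1.04  0.69]
total tool shift [ 7.8  6.3 63.3] turn [ 0.03 -0.07 -0.92] rows 2
t [ 4.  3. 32.] w [ 0.  -0.  -0.5]
t [ 4.  3. 32.] w [ 0.  -0.  -0.5]
```

```bash
python3 -m crank '[{"jaw":0,"tx":4,"ty":3,"tz":32,"wx":0,"wy":0,"wz":-0.5},{"jaw":0,"tx":4,"ty":3,"tz":25,"wx":0,"wy":0,"wz":-0.5},{"jaw":0,"tx":0,"ty":0,"tz":0,"wx":0,"wy":0,"wz":0}]'
python3 - <<'E'
from h import *
go(NUT["B"],.092,51)
p,d=imaging.snapshot("top");cv2.imwrite("pics/o1.png",ortho("top",p,C0,.11))
p,d=imaging.snapshot("side");cv2.imwrite("pics/s1.png",cv2.resize(p[150:300,220:420],None,fx=4,fy=4,interpolation=3))
E
```

```text
time_s: 2.05
tcp_pos: [0.6087, 0.0549, 0.1456]
orientation: [0.0, 0.334, 0.942, 0.001]
wrist_force: [-0.3, -0.2, 0.4]
gripper_width: 0.0461
t 2.05 tcp [0.6087 0.0549 0.1456] yyaw 50.9 tilt 0.15 w 0.0461 F [-0.3 -0.2  0.4] q [-0.01  0.49 -0.17  1.73  0.1   0.93  0.68]
total tool shift [ 1.  -0.  53.6] turn [ 0.15  0.   -0.06] rows 2
t [ 0. -0. 27.] w [ 0.1  0.  -0. ]
t [ 0.  0. 27.] w [ 0.1  0.  -0. ]
```

View pics/s1.png

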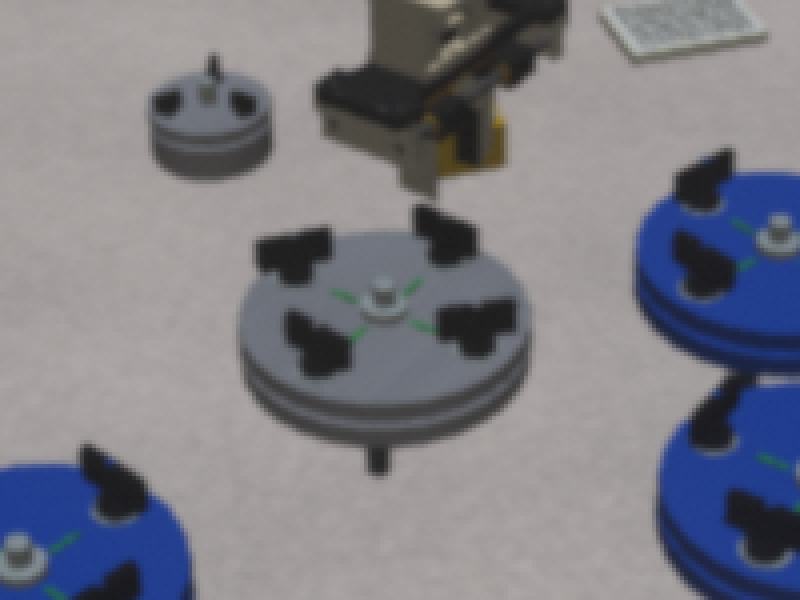

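View pics/o1.png

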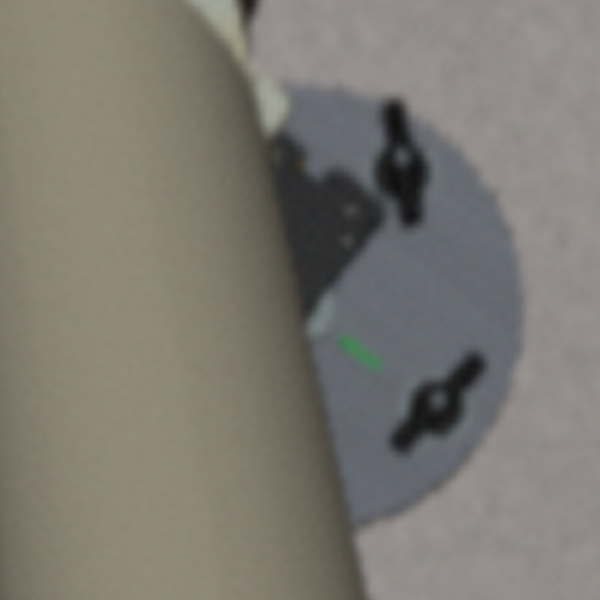

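The side view shows the jaws centred above nut B, the back-right nut at about (445,235). The arm hides it from the top view.

```bash
python3 -m crank '[{"jaw":0,"tx":0.5,"ty":0,"tz":30,"wx":0.1,"wy":0,"wz":0},{"jaw":0,"tx":0.5,"ty":0,"tz":18,"wx":0,"wy":0,"wz":0},{"jaw":0,"tx":0,"ty":0,"tz":0,"wx":0,"wy":0,"wz":0}]'
python3 -c 'from h import *; go(NUT["B"],.092,51)'
```

```text
time_s: 2.45
tcp_pos: [0.6148, 0.0565, 0.1059]
orientation: [0.007, 0.334, 0.942, 0.003]
wrist_force: [-0.9, -0.1, 0.3]
gripper_width: 0.0459
t 2.45 tcp [0.6148 0.0565 0.1059] yyaw 51.0 tilt 0.86 w 0.0459 F [-0.9 -0.1  0.3] q [-0.02  0.54 -0.16  1.75  0.11  0.84  0.66]
total tool shift [ 4.8 -5.1 13.8] turn [ 0.61  0.61 -0.05] rows 1
t [ 5. -5. 14.] w [ 0.6  0.6 -0.1]
```

```bash
python3 -m crank '[{"jaw":0,"tx":5,"ty":-5,"tz":4,"wx":0.6,"wy":0.6,"wz":0},{"jaw":0,"tx":0,"ty":0,"tz":0,"wx":0,"wy":0,"wz":0},{"jaw":0,"tx":0,"ty":0,"tz":0,"wx":0,"wy":0,"wz":0}]'
python3 -c 'from h import *; go(NUT["B"],.092,51)'
```

```text
time_s: 2.75
tcp_pos: [0.6099, 0.0565, 0.1061]
orientation: [0.002, 0.334, 0.943, 0.001]
wrist_force: [0.3, 0.0, 0.9]
gripper_width: 0.046
t 2.75 tcp [0.6099 0.0565 0.1061] yyaw 51.0 tilt 0.27 w 0.046 F [0.3 0.  0.9] q [-0.02  0.54 -0.16  1.76  0.11  0.85  0.66]
total tool shift [ 0.9 -1.9 14.1] turn [ 0.19  0.19 -0.02] rows 1
t [ 1. -2. 14.] w [ 0.2  0.2 -0. ]
```

```bash
python3 -m crank '[{"jaw":0,"tx":1,"ty":-2,"tz":14,"wx":0.2,"wy":0.2,"wz":0},{"jaw":0,"tx":0,"ty":0,"tz":0,"wx":0,"wy":0,"wz":0},{"jaw":0,"tx":0,"ty":0,"tz":0,"wx":0,"wy":0,"wz":0}]'
python3 -c 'from h import *; go(NUT["B"],.092,51)'
```

```text
time_s: 3.05
tcp_pos: [0.6091, 0.0555, 0.093]
orientation: [0.001, 0.334, 0.943, 0.001]
wrist_force: [0.0, -0.6, 1.0]
gripper_width: 0.0456
t 3.05 tcp [0.6091 0.0555 0.093 ] yyaw 51.0 tilt 0.16 w 0.0456 F [ 0.  -0.6  1. ] q [-0.02  0.56 -0.16  1.76  0.11  0.83  0.66]
total tool shift [ 0.8 -0.6  1. ] turn [ 0.11  0.12 -0.03] rows 1
t [ 1. -1.  1.] w [ 0.1  0.1 -0. ]
```

Now close the jaws.

```bash
python3 -m crank '[{"jaw":1,"tx":0,"ty":-0.5,"tz":1,"wx":0,"wy":0,"wz":0},{"jaw":1,"tx":0,"ty":0,"tz":0,"wx":0,"wy":0,"wz":0},{"jaw":1,"tx":0,"ty":0,"tz":0,"wx":0,"wy":0,"wz":0},{"jaw":1,"tx":0,"ty":0,"tz":0,"wx":0,"wy":0,"wz":0},{"jaw":1,"tx":0,"ty":0,"tz":0,"wx":0,"wy":0,"wz":0}]'
python3 -c 'from h import *; go(NUT["B"],.092,8)'
```

```text
time_s: 3.55
tcp_pos: [0.609, 0.0552, 0.092]
orientation: [0.001, 0.334, 0.942, 0.001]
wrist_force: [2.3, 4.8, 1.3]
gripper_width: 0.0104
t 3.55 tcp [0.609  0.0552 0.092 ] yyaw 50.9 tilt 0.18 w 0.0104 F [2.3 4.8 1.3] q [-0.02  0.56 -0.16  1.76  0.11  0.82  0.66]
total tool shift [ 1.  -0.4 -0. ] turn [ 0.18  0.06 42.95] rows 6
t [ 0. -0. -0.] w [0.  0.  7.2]
t [ 0. -0. -0.] w [0.  0.  7.2]
t [ 0. -0. -0.] w [0.  0.  7.2]
t [ 0. -0. -0.] w [0.  0.  7.2]
t [ 0. -0. -0.] w [0.  0.  7.2]
t [ 0. -0. -0.] w [0.  0.  7.2]
```

```bash
python3 -m crank '[{"jaw":1,"tx":0,"ty":0,"tz":0,"wx":0,"wy":0,"wz":7},{"jaw":1,"tx":0,"ty":0,"tz":0,"wx":0,"wy":0,"wz":7},{"jaw":1,"tx":0,"ty":0,"tz":0,"wx":0,"wy":0,"wz":7},{"jaw":1,"tx":0,"ty":0,"tz":0,"wx":0,"wy":0,"wz":7},{"jaw":1,"tx":0,"ty":0,"tz":0,"wx":0,"wy":0,"wz":7}]'
python3 -c 'from h import *; go(NUT["B"],.092,8)'
```

```text
time_s: 4.05
tcp_pos: [0.6085, 0.055, 0.092]
orientation: [0.001, 0.61, 0.792, 0.001]
wrist_force: [-0.1, -0.3, -0.9]
gripper_width: 0.0096
t 4.05 tcp [0.6085 0.055  0.092 ] yyaw 14.8 tilt 0.12 w 0.0096 F [-0.1 -0.3 -0.9] q [-0.13  0.55 -0.01  1.77  0.    0.82  0.12]
total tool shift [ 0.7 -0.3 -0. ] turn [0.12 0.01 6.81] rows 1
t [ 1. -0. -0.] w [0.1 0.  6.8]
```

```bash
python3 -m crank '[{"jaw":1,"tx":0,"ty":0,"tz":0,"wx":0,"wy":0,"wz":6.8},{"jaw":1,"tx":0,"ty":0,"tz":0,"wx":0,"wy":0,"wz":0},{"jaw":1,"tx":0,"ty":0,"tz":0,"wx":0,"wy":0,"wz":0}]'
python3 -c 'from h import *; go(NUT["B"],.092,8)'
```

```text
time_s: 4.35
tcp_pos: [0.6084, 0.0549, 0.092]
orientation: [0.001, 0.657, 0.754, 0.0]
wrist_force: [0.8, -0.8, -0.9]
gripper_width: 0.0095
t 4.35 tcp [0.6084 0.0549 0.092 ] yyaw 7.8 tilt 0.12 w 0.0095 F [ 0.8 -0.8 -0.9] q [-0.15  0.55  0.02  1.77 -0.02  0.82  0.02]
total tool shift [ 0.7 -0.3 -0. ] turn [ 0.11  0.05 -0.16] rows 1
t [ 1. -0. -0.] w [ 0.1  0.1 -0.2]
```

Release, then rise to z of about 0.15.

```bash
python3 -m crank '[{"jaw":0,"tx":0,"ty":0,"tz":0,"wx":0,"wy":0,"wz":0},{"jaw":0,"tx":0,"ty":0,"tz":0,"wx":0,"wy":0,"wz":0},{"jaw":0,"tx":0,"ty":0,"tz":-30,"wx":0,"wy":0,"wz":0},{"jaw":0,"tx":0,"ty":0,"tz":-30,"wx":0,"wy":0,"wz":0},{"jaw":0,"tx":0,"ty":0,"tz":0,"wx":0,"wy":0,"wz":0}]'
python3 - <<'E'
from h import *
p,d=imaging.snapshot("side");cv2.imwrite("pics/s2.png",cv2.resize(p[150:300,220:420],None,fx=4,fy=4,interpolation=3))
go(NUT["D"],.145,51)
E
```

```text
time_s: 4.85
tcp_pos: [0.6075, 0.0552, 0.1527]
orientation: [-0.0, 0.654, 0.756, -0.0]
wrist_force: [1.1, -0.4, 0.0]
gripper_width: 0.0438
t 4.9 tcp [0.6064 0.055  0.1509] yyaw 8.3 tilt 0.18 w 0.0446 F [ 0.6 -0.6 -0.1] q [-0.15  0.48  0.02  1.74 -0.01  0.93  0.02]
total tool shift [-105.6 -104.5    6.2] turn [ -0.17  -0.07 -42.7 ] rows 6
t [-18. -17.   1.] w [-0.  -0.  -7.1]
t [-15. -19.   1.] w [-0.  -0.  -7.1]
t [-13. -21.   1.] w [-0.  -0.  -7.1]
t [-10. -23.   1.] w [-0.  -0.  -7.1]
t [ -7. -24.   1.] w [-0.  -0.  -7.1]
t [ -4. -24.   1.] w [-0.  -0.  -7.1]
```

View pics/s2.png

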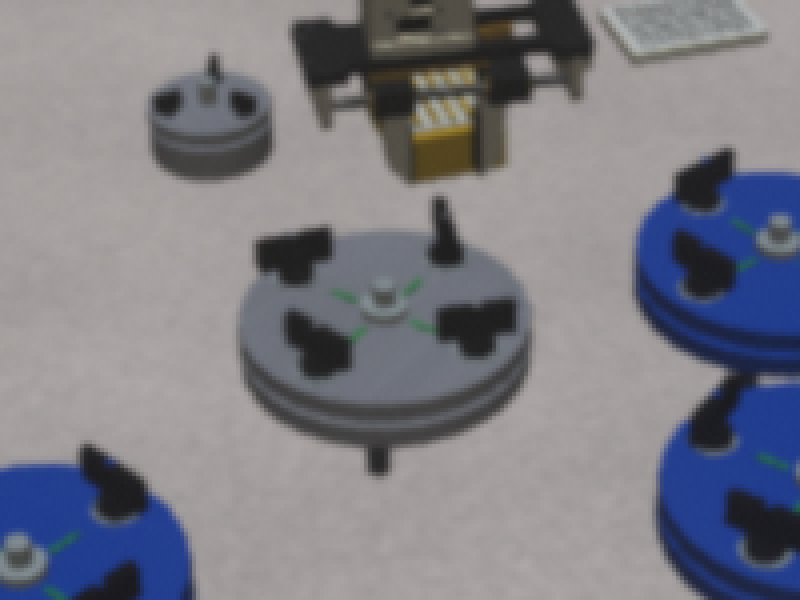

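Nut B (445,232) now stands end-on at half-way. On to nut D at the front left, (315,345).

```bash
python3 -m crank '[{"jaw":0,"tx":-18,"ty":-17,"tz":0,"wx":0,"wy":0,"wz":-7.1},{"jaw":0,"tx":-15,"ty":-19,"tz":0,"wx":0,"wy":0,"wz":-7.1},{"jaw":0,"tx":-13,"ty":-21,"tz":0,"wx":0,"wy":0,"wz":-7.1},{"jaw":0,"tx":-10,"ty":-23,"tz":0,"wx":0,"wy":0,"wz":-7.1},{"jaw":0,"tx":-7,"ty":-24,"tz":0,"wx":0,"wy":0,"wz":-7.1}]'
python3 -c 'from h import *; go(NUT["D"],.145,51)'
```

```text
time_s: 5.4
tcp_pos: [0.5307, -0.0432, 0.1463]
orientation: [-0.004, 0.376, 0.927, -0.0]
wrist_force: [0.5, -0.2, 0.1]
gripper_width: 0.0456
t 5.4 tcp [ 0.5307 -0.0432  0.1463] yyaw 45.8 tilt 0.46 w 0.0456 F [ 0.5 -0.2  0.1] q [ 0.11  0.37 -0.09  1.92  0.04  0.86  0.79]
total tool shift [ -5.9 -24.    1.3] turn [-0.2  -0.42 -5.2 ] rows 1
t [ -6. -24.   1.] w [-0.2 -0.4 -5.2]
```

```bash
python3 -m crank '[{"jaw":0,"tx":-5,"ty":-19,"tz":0,"wx":-0.2,"wy":-0.4,"wz":-5},{"jaw":0,"tx":0,"ty":0,"tz":0,"wx":0,"wy":0,"wz":0},{"jaw":0,"tx":0,"ty":0,"tz":0,"wx":0,"wy":0,"wz":0}]'
python3 -c 'from h import *; go(NUT["D"],.12,51)'
```

```text
time_s: 5.7
tcp_pos: [0.5161, -0.0644, 0.1432]
orientation: [-0.003, 0.335, 0.942, -0.001]
wrist_force: [0.5, 1.1, 0.2]
gripper_width: 0.0459
t 5.7 tcp [ 0.5161 -0.0644  0.1432] yyaw 50.8 tilt 0.38 w 0.0459 F [0.5 1.1 0.2] q [ 0.16  0.35 -0.1   1.95  0.05  0.85  0.92]
total tool shift [-1.9  1.3 23.2] turn [-0.24 -0.29 -0.17] rows 1
t [-2.  1. 23.] w [-0.2 -0.3 -0.2]
```

```bash
python3 -m crank '[{"jaw":0,"tx":-2,"ty":1,"tz":23,"wx":-0.2,"wy":-0.3,"wz":0},{"jaw":0,"tx":0,"ty":0,"tz":12,"wx":0,"wy":0,"wz":0},{"jaw":0,"tx":0,"ty":0,"tz":0,"wx":0,"wy":0,"wz":0},{"jaw":0,"tx":0,"ty":0,"tz":0,"wx":0,"wy":0,"wz":0}]'
python3 -c 'from h import *; go(NUT["D"],.092,51)'
```

```text
time_s: 6.1
tcp_pos: [0.5199, -0.061, 0.1065]
orientation: [-0.0, 0.335, 0.942, 0.001]
wrist_force: [-0.5, 0.0, -0.6]
gripper_width: 0.0459
t 6.1 tcp [ 0.5199 -0.061   0.1065] yyaw 50.8 tilt 0.08 w 0.0459 F [-0.5  0.  -0.6] q [ 0.15  0.41 -0.1   1.97  0.06  0.76  0.9 ]
total tool shift [-0.9 -3.8 14.5] turn [ 0.04 -0.06 -0.17] rows 1
t [-1. -4. 15.] w [ 0.  -0.1 -0.2]
```

```bash
python3 -m crank '[{"jaw":0,"tx":-1,"ty":-4,"tz":14,"wx":0,"wy":0,"wz":0},{"jaw":0,"tx":0,"ty":0,"tz":0,"wx":0,"wy":0,"wz":0},{"jaw":0,"tx":0,"ty":0,"tz":0,"wx":0,"wy":0,"wz":0}]'
python3 -c 'from h import *; go(NUT["D"],.092,51)'
```

```text
time_s: 6.4
tcp_pos: [0.5202, -0.0629, 0.094]
orientation: [0.001, 0.334, 0.942, 0.001]
wrist_force: [0.1, -0.8, -0.1]
gripper_width: 0.0458
t 6.4 tcp [ 0.5202 -0.0629  0.094 ] yyaw 50.9 tilt 0.15 w 0.0458 F [ 0.1 -0.8 -0.1] q [ 0.15  0.43 -0.1   1.98  0.06  0.73  0.91]
total tool shift [ 0.5 -2.5  2. ] turn [ 0.15  0.02 -0.06] rows 1
t [ 1. -3.  2.] w [ 0.1  0.  -0.1]
```

```bash
python3 -m crank '[{"jaw":0,"tx":0.5,"ty":-2.5,"tz":2,"wx":0,"wy":0,"wz":0},{"jaw":1,"tx":0,"ty":0,"tz":0,"wx":0,"wy":0,"wz":0},{"jaw":1,"tx":0,"ty":0,"tz":0,"wx":0,"wy":0,"wz":0},{"jaw":1,"tx":0,"ty":0,"tz":0,"wx":0,"wy":0,"wz":0},{"jaw":1,"tx":0,"ty":0,"tz":0,"wx":0,"wy":0,"wz":0}]'
python3 -m crank '[{"jaw":1,"tx":0,"ty":0,"tz":0,"wx":0,"wy":0,"wz":0}]'
python3 -c 'from h import *; go(NUT["D"],.092,8)'
```

```text
time_s: 6.9
tcp_pos: [0.5199, -0.0643, 0.0944]
orientation: [0.002, 0.334, 0.942, 0.002]
wrist_force: [1.0, -0.7, 0.3]
gripper_width: 0.0182
time_s: 7.0
tcp_pos: [0.5194, -0.0649, 0.0944]
orientation: [0.002, 0.334, 0.942, 0.001]
wrist_force: [-2.0, -2.6, 3.9]
gripper_width: 0.0103
t 7.0 tcp [ 0.5194 -0.0649  0.0944] yyaw 50.9 tilt 0.28 w 0.0103 F [-2.  -2.6  3.9] q [ 0.16  0.42 -0.1   1.99  0.06  0.73  0.91]
total tool shift [ 1.2 -0.5  2.4] turn [ 0.27  0.1  42.94] rows 6
t [ 0. -0.  0.] w [0.  0.  7.2]
t [ 0. -0.  0.] w [0.  0.  7.2]
t [ 0. -0.  0.] w [0.  0.  7.2]
t [ 0. -0.  0.] w [0.  0.  7.2]
t [ 0. -0.  0.] w [0.  0.  7.2]
t [ 0. -0.  0.] w [0.  0.  7.2]
```

```bash
python3 -m crank '[{"jaw":1,"tx":0,"ty":0,"tz":0,"wx":0,"wy":0,"wz":7},{"jaw":1,"tx":0,"ty":0,"tz":0,"wx":0,"wy":0,"wz":7},{"jaw":1,"tx":0,"ty":0,"tz":0,"wx":0,"wy":0,"wz":7},{"jaw":1,"tx":0,"ty":0,"tz":0,"wx":0,"wy":0,"wz":7},{"jaw":1,"tx":0,"ty":0,"tz":0,"wx":0,"wy":0,"wz":7}]'
python3 -m crank '[{"jaw":1,"tx":0,"ty":0,"tz":0,"wx":0,"wy":0,"wz":6},{"jaw":1,"tx":0,"ty":0,"tz":0,"wx":0,"wy":0,"wz":0},{"jaw":1,"tx":0,"ty":0,"tz":0,"wx":0,"wy":0,"wz":0},{"jaw":1,"tx":0,"ty":0,"tz":0,"wx":0,"wy":0,"wz":0}]'
python3 - <<'E'
from h import *
go(NUT["D"],.092,8)
p,d=imaging.snapshot("side");cv2.imwrite("pics/s3.png",cv2.resize(p[150:300,220:420],None,fx=4,fy=4,interpolation=3))
E
```

```text
time_s: 7.5
tcp_pos: [0.5188, -0.0652, 0.0945]
orientation: [0.001, 0.61, 0.792, 0.001]
wrist_force: [-0.5, 0.2, -0.3]
gripper_width: 0.0097
time_s: 7.9
tcp_pos: [0.5187, -0.0652, 0.0945]
orientation: [0.001, 0.651, 0.759, 0.001]
wrist_force: [0.3, -0.6, 0.2]
gripper_width: 0.01
t 7.9 tcp [ 0.5187 -0.0652  0.0945] yyaw 8.7 tilt 0.19 w 0.01 F [ 0.3 -0.6  0.2] q [ 0.01  0.42  0.07  1.99 -0.04  0.73  0.27]
total tool shift [ 0.7 -0.4  2.5] turn [0.19 0.02 0.7 ] rows 1
t [ 1. -0.  2.] w [0.2 0.  0.7]
```

View pics/s3.png

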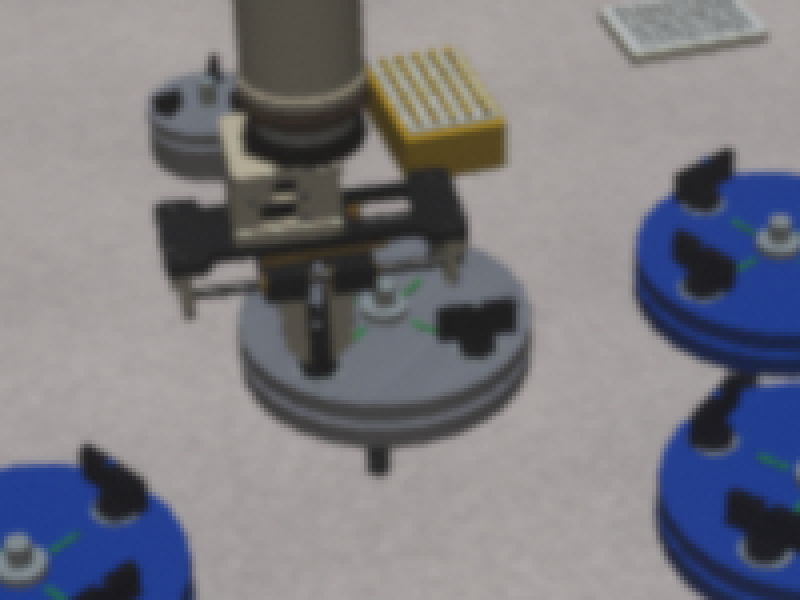

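Nut D is held at half-way at (320,350), and all four have been half-way for over 0.2 s. I'll continue D to tight.

```bash
python3 -m crank '[{"jaw":1,"tx":0,"ty":0,"tz":0,"wx":0,"wy":0,"wz":7},{"jaw":1,"tx":0,"ty":0,"tz":0,"wx":0,"wy":0,"wz":7},{"jaw":1,"tx":0,"ty":0,"tz":0,"wx":0,"wy":0,"wz":7},{"jaw":1,"tx":0,"ty":0,"tz":0,"wx":0,"wy":0,"wz":7},{"jaw":1,"tx":0,"ty":0,"tz":0,"wx":0,"wy":0,"wz":7}]'
python3 -m crank '[{"jaw":1,"tx":0,"ty":0,"tz":0,"wx":0,"wy":0,"wz":6},{"jaw":1,"tx":0,"ty":0,"tz":0,"wx":0,"wy":0,"wz":0},{"jaw":1,"tx":0,"ty":0,"tz":0,"wx":0,"wy":0,"wz":0}]'
python3 -c 'from h import *; go(NUT["D"],.092,-37);print(r.read_state()["ft_torque"])'
```

```text
time_s: 8.45
tcp_pos: [0.5181, -0.0651, 0.0945]
orientation: [0.0, 0.853, 0.522, 0.001]
wrist_force: [-0.1, -0.4, 0.8]
gripper_width: 0.0098
time_s: 8.75
tcp_pos: [0.5179, -0.065, 0.0945]
orientation: [-0.0, 0.879, 0.477, 0.001]
wrist_force: [-0.7, 0.2, -0.5]
gripper_width: 0.0096
t 8.75 tcp [ 0.5179 -0.065   0.0945] yyaw -33.0 tilt 0.12 w 0.0096 F [-0.7  0.2 -0.5] q [-0.12  0.43  0.24  2.   -0.15  0.73 -0.37]
total tool shift [ 0.5 -0.1  2.5] turn [ 0.05 -0.1   4.01] rows 1
t [ 1. -0.  2.] w [ 0.1 -0.1  4. ]
[-0.27740681  0.20851384 -0.10429526]
```

Turn the last 4 degrees to the stop, release and rise, heading back to B (y-yaw 8).

```bash
python3 -m crank '[{"jaw":1,"tx":0,"ty":0,"tz":0,"wx":0,"wy":0,"wz":4},{"jaw":1,"tx":0,"ty":0,"tz":0,"wx":0,"wy":0,"wz":0}]'
python3 -c 'from h import *; go(NUT["D"],.092,-37);print(r.read_state()["ft_torque"])'
python3 -m crank '[{"jaw":0,"tx":0,"ty":0,"tz":0,"wx":0,"wy":0,"wz":0},{"jaw":0,"tx":0,"ty":0,"tz":0,"wx":0,"wy":0,"wz":0},{"jaw":0,"tx":0,"ty":0,"tz":-30,"wx":0,"wy":0,"wz":0},{"jaw":0,"tx":0,"ty":0,"tz":-25,"wx":0,"wy":0,"wz":0},{"jaw":0,"tx":0,"ty":0,"tz":0,"wx":0,"wy":0,"wz":0}]'
python3 -c 'from h import *; go(NUT["B"],.145,8)'
```

```text
time_s: 8.95
tcp_pos: [0.5179, -0.065, 0.0945]
orientation: [-0.0, 0.894, 0.449, 0.001]
wrist_force: [-0.8, -1.1, 0.2]
gripper_width: 0.0097
t 8.95 tcp [ 0.5179 -0.065   0.0945] yyaw -36.7 tilt 0.11 w 0.0097 F [-0.8 -1.1  0.2] q [-0.14  0.43  0.26  2.   -0.16  0.73 -0.42]
total tool shift [ 0.5 -0.1  2.5] turn [ 0.04 -0.1   0.3 ] rows 1
t [ 1. -0.  2.] w [ 0.  -0.1  0.3]
[-0.23113857  0.22371374  0.09802943]
time_s: 9.45
tcp_pos: [0.517, -0.0649, 0.1499]
orientation: [-0.001, 0.892, 0.453, -0.0]
wrist_force: [0.6, -0.1, -0.4]
gripper_width: 0.0439
t 9.45 tcp [ 0.517  -0.0649  0.1499] yyaw -36.1 tilt 0.11 w 0.0439 F [ 0.6 -0.1 -0.4] q [-0.16  0.34  0.28  1.96 -0.12  0.85 -0.44]
total tool shift [150.9   2.5   5.1] turn [ -0.07  -0.08 -44.14] rows 6
t [25.  0.  1.] w [-0.  -0.  -7.4]
t [25.  4.  1.] w [-0.  -0.  -7.4]
t [24.  7.  1.] w [-0.  -0.  -7.4]
t [23. 10.  1.] w [-0.  -0.  -7.4]
t [22. 13.  1.] w [-0.  -0.  -7.4]
t [20. 15.  1.] w [-0.  -0.  -7.4]
```

```bash
python3 -m crank '[{"jaw":0,"tx":25,"ty":0,"tz":0,"wx":0,"wy":0,"wz":-7.4},{"jaw":0,"tx":25,"ty":4,"tz":0,"wx":0,"wy":0,"wz":-7.4},{"jaw":0,"tx":24,"ty":7,"tz":0,"wx":0,"wy":0,"wz":-7.4},{"jaw":0,"tx":23,"ty":10,"tz":0,"wx":0,"wy":0,"wz":-7.4},{"jaw":0,"tx":22,"ty":13,"tz":0,"wx":0,"wy":0,"wz":-7.4}]'
python3 -c 'from h import *; go(NUT["B"],.145,8)'
```

```text
time_s: 9.95
tcp_pos: [0.5922, 0.0348, 0.148]
orientation: [-0.001, 0.694, 0.72, -0.001]
wrist_force: [-0.2, -0.3, -0.6]
gripper_width: 0.0461
t 9.95 tcp [0.5922 0.0348 0.148 ] yyaw 2.1 tilt 0.15 w 0.0461 F [-0.2 -0.3 -0.6] q [-0.18  0.46  0.1   1.78 -0.06  0.91 -0.02]
total tool shift [20.2 16.6  3. ] turn [-0.13 -0.06 -5.92] rows 1
t [20. 17.  3.] w [-0.1 -0.1 -5.9]
```

```bash
python3 -m crank '[{"jaw":0,"tx":17,"ty":14,"tz":0,"wx":0,"wy":0,"wz":-5.5},{"jaw":0,"tx":0,"ty":0,"tz":0,"wx":0,"wy":0,"wz":0},{"jaw":0,"tx":0,"ty":0,"tz":0,"wx":0,"wy":0,"wz":0}]'
python3 -c 'from h import *; go(NUT["B"],.12,8)'
```

```text
time_s: 10.25
tcp_pos: [0.6061, 0.0573, 0.145]
orientation: [-0.003, 0.654, 0.757, -0.0]
wrist_force: [0.1, 0.0, 0.2]
gripper_width: 0.0459
t 10.25 tcp [0.6061 0.0573 0.145 ] yyaw 8.4 tilt 0.34 w 0.0459 F [0.1 0.  0.2] q [-0.19  0.48  0.07  1.74 -0.05  0.92  0.05]
total tool shift [-2.1  1.8 25. ] turn [-0.24 -0.24  0.37] rows 1
t [-2.  2. 25.] w [-0.2 -0.2  0.4]
```

```bash
python3 -m crank '[{"jaw":0,"tx":-2,"ty":1.5,"tz":25,"wx":-0.2,"wy":-0.2,"wz":0.4},{"jaw":0,"tx":0,"ty":0,"tz":12,"wx":0,"wy":0,"wz":0},{"jaw":0,"tx":0,"ty":0,"tz":0,"wx":0,"wy":0,"wz":0},{"jaw":0,"tx":0,"ty":0,"tz":0,"wx":0,"wy":0,"wz":0}]'
python3 -c 'from h import *; go(NUT["B"],.093,8)'
```

```text
time_s: 10.65
tcp_pos: [0.6056, 0.0516, 0.1063]
orientation: [-0.001, 0.659, 0.752, -0.001]
wrist_force: [0.6, 0.4, 0.5]
gripper_width: 0.0456
t 10.65 tcp [0.6056 0.0516 0.1063] yyaw 7.6 tilt 0.19 w 0.0456 F [0.6 0.4 0.5] q [-0.19  0.53  0.07  1.77 -0.05  0.85  0.04]
total tool shift [ 3.6  2.9 13.2] turn [-0.18  0.05 -0.44] rows 1
t [ 4.  3. 13.] w [-0.2  0.  -0.4]
```

```bash
python3 -m crank '[{"jaw":0,"tx":4,"ty":3,"tz":13,"wx":0,"wy":0,"wz":-0.4},{"jaw":0,"tx":0,"ty":0,"tz":0,"wx":0,"wy":0,"wz":0},{"jaw":0,"tx":0,"ty":0,"tz":0,"wx":0,"wy":0,"wz":0}]'
python3 -c 'from h import *; go(NUT["B"],.093,8)'
```

```text
time_s: 10.95
tcp_pos: [0.6091, 0.0556, 0.0939]
orientation: [0.0, 0.657, 0.754, -0.001]
wrist_force: [-0.0, 0.2, 0.1]
gripper_width: 0.0458
t 10.95 tcp [0.6091 0.0556 0.0939] yyaw 7.9 tilt 0.08 w 0.0458 F [-0.   0.2  0.1] q [-0.19  0.55  0.07  1.77 -0.05  0.83  0.04]
total tool shift [ 0.1 -1.1  0.9] turn [-0.05  0.06 -0.09] rows 1
t [ 0. -1.  1.] w [-0.1  0.1 -0.1]
```

```bash
python3 -m crank '[{"jaw":1,"tx":0,"ty":-1,"tz":1,"wx":0,"wy":0,"wz":0},{"jaw":1,"tx":0,"ty":0,"tz":0,"wx":0,"wy":0,"wz":0},{"jaw":1,"tx":0,"ty":0,"tz":0,"wx":0,"wy":0,"wz":0},{"jaw":1,"tx":0,"ty":0,"tz":0,"wx":0,"wy":0,"wz":0},{"jaw":1,"tx":0,"ty":0,"tz":0,"wx":0,"wy":0,"wz":0}]'
python3 -m crank '[{"jaw":1,"tx":0,"ty":0,"tz":0,"wx":0,"wy":0,"wz":7.3},{"jaw":1,"tx":0,"ty":0,"tz":0,"wx":0,"wy":0,"wz":7.3},{"jaw":1,"tx":0,"ty":0,"tz":0,"wx":0,"wy":0,"wz":7.3},{"jaw":1,"tx":0,"ty":0,"tz":0,"wx":0,"wy":0,"wz":7.3},{"jaw":1,"tx":0,"ty":0,"tz":0,"wx":0,"wy":0,"wz":7.3}]'
python3 -c 'from h import *; go(NUT["B"],.093,-37)'
```

```text
time_s: 11.45
tcp_pos: [0.6087, 0.0558, 0.094]
orientation: [0.001, 0.657, 0.754, -0.0]
wrist_force: [-5.9, -0.8, 1.6]
gripper_width: 0.0103
time_s: 11.95
tcp_pos: [0.6082, 0.0557, 0.094]
orientation: [0.0, 0.865, 0.502, -0.0]
wrist_force: [-0.2, -0.7, -1.0]
gripper_width: 0.0098
t 11.95 tcp [0.6082 0.0557 0.094 ] yyaw -29.8 tilt 0.03 w 0.0098 F [-0.2 -0.7 -1. ] q [-0.31  0.56  0.23  1.77 -0.16  0.83 -0.52]
total tool shift [-0.2 -0.   1. ] turn [0.01 0.02 7.21] rows 1
t [-0. -0.  1.] w [0.  0.  7.2]
```

```bash
python3 -m crank '[{"jaw":1,"tx":0,"ty":0,"tz":0,"wx":0,"wy":0,"wz":7.2},{"jaw":1,"tx":0,"ty":0,"tz":0,"wx":0,"wy":0,"wz":0},{"jaw":1,"tx":0,"ty":0,"tz":0,"wx":0,"wy":0,"wz":0}]'
python3 -c 'from h import *; go(NUT["B"],.093,-37)'
python3 -m crank '[{"jaw":0,"tx":0,"ty":0,"tz":0,"wx":0,"wy":0,"wz":0},{"jaw":0,"tx":0,"ty":0,"tz":0,"wx":0,"wy":0,"wz":0},{"jaw":0,"tx":0,"ty":0,"tz":-30,"wx":0,"wy":0,"wz":0},{"jaw":0,"tx":0,"ty":0,"tz":-25,"wx":0,"wy":0,"wz":0},{"jaw":0,"tx":0,"ty":0,"tz":0,"wx":0,"wy":0,"wz":0}]'
python3 - <<'E'
from h import *
p,d=imaging.snapshot("side");cv2.imwrite("pics/s4.png",cv2.resize(p[150:300,220:420],None,fx=4,fy=4,interpolation=3))
p,d=imaging.snapshot("top");cv2.imwrite("pics/o4.png",ortho("top",p,C0,.11))
go(NUT["A"],.145,98)
E
```

```text
time_s: 12.25
tcp_pos: [0.6081, 0.0557, 0.094]
orientation: [0.001, 0.895, 0.446, -0.0]
wrist_force: [-0.0, -0.0, -0.4]
gripper_width: 0.01
t 12.25 tcp [0.6081 0.0557 0.094 ] yyaw -37.1 tilt 0.09 w 0.01 F [-0.  -0.  -0.4] q [-0.33  0.56  0.26  1.77 -0.19  0.83 -0.63]
total tool shift [-0.2  0.   1. ] turn [ 0.06  0.07 -0.08] rows 1
t [-0.  0.  1.] w [ 0.1  0.1 -0.1]
time_s: 12.75
tcp_pos: [0.6073, 0.0559, 0.1496]
orientation: [-0.0, 0.894, 0.448, -0.001]
wrist_force: [0.9, -0.5, 0.0]
gripper_width: 0.0437
t 12.85 tcp [0.6053 0.0558 0.1467] yyaw -36.7 tilt 0.4 w 0.0454 F [-0.4 -0.2  0.1] q [-0.35  0.49  0.28  1.74 -0.16  0.93 -0.64]
total tool shift [-73.9  77.2   1.8] turn [-0.13  0.39 45.28] rows 6
t [-12.  13.   0.] w [-0.   0.1  7.5]
t [-11.  14.   0.] w [-0.   0.1  7.5]
t [-9. 16.  0.] w [-0.   0.1  7.5]
t [-6. 17.  0.] w [-0.   0.1  7.5]
t [-4. 17.  0.] w [-0.   0.1  7.5]
t [-2. 18.  0.] w [-0.   0.1  7.5]
```

View pics/s4.png

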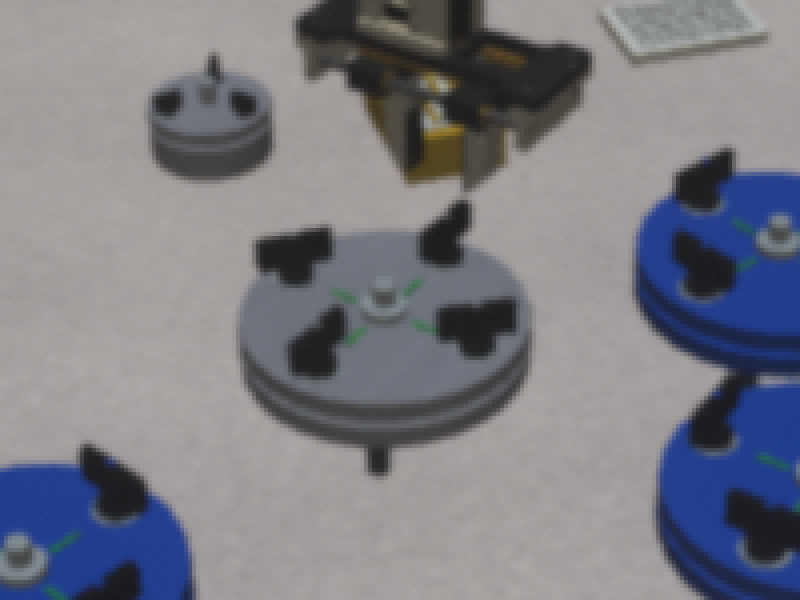

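View pics/o4.png

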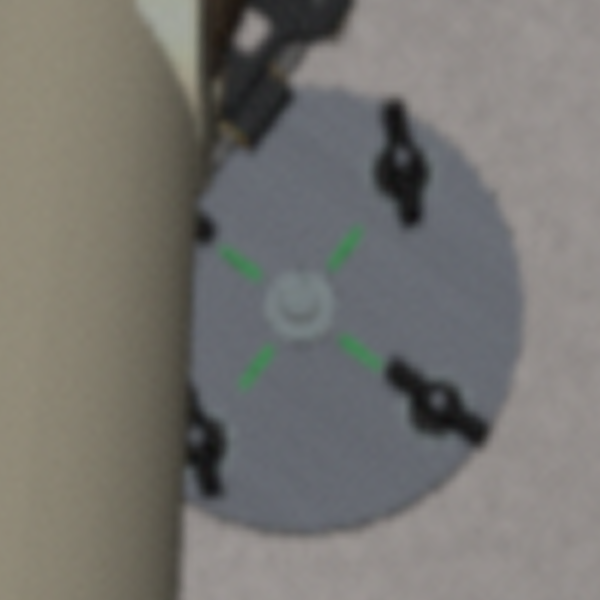

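B and D point at the centre, and A (405,170) and C (205,445) are still half-way. Next is A.

```bash
python3 -m crank '[{"jaw":0,"tx":-12,"ty":13,"tz":0,"wx":0,"wy":0,"wz":7.5},{"jaw":0,"tx":-11,"ty":14,"tz":0,"wx":0,"wy":0,"wz":7.5},{"jaw":0,"tx":-9,"ty":16,"tz":0,"wx":0,"wy":0,"wz":7.5},{"jaw":0,"tx":-6,"ty":17,"tz":0,"wx":0,"wy":0,"wz":7.5},{"jaw":0,"tx":-4,"ty":17,"tz":0,"wx":0,"wy":0,"wz":7.5}]'
python3 -c 'from h import *; go(NUT["A"],.145,98)'
```

```text
time_s: 13.35
tcp_pos: [0.6157, -0.0301, 0.1397]
orientation: [-0.002, 0.991, 0.13, -0.008]
wrist_force: [0.0, 0.8, -0.5]
gripper_width: 0.0456
t 13.35 tcp [ 0.6157 -0.0301  0.1397] yyaw -75.1 tilt 0.98 w 0.0456 F [ 0.   0.8 -0.5] q [-0.32  0.54  0.44  1.72 -0.27  0.95 -1.08]
total tool shift [ 1.9 20.8 -5.5] turn [-0.27  0.94  6.95] rows 1
t [ 2. 21. -5.] w [-0.3  0.9  7. ]
```

```bash
python3 -m crank '[{"jaw":0,"tx":2,"ty":18,"tz":-5,"wx":-0.3,"wy":0.9,"wz":6},{"jaw":0,"tx":0,"ty":0,"tz":0,"wx":0,"wy":0,"wz":0},{"jaw":0,"tx":0,"ty":0,"tz":0,"wx":0,"wy":0,"wz":0}]'
python3 -c 'from h import *; go(NUT["A"],.12,98)'
```

```text
time_s: 13.65
tcp_pos: [0.6194, -0.0506, 0.1401]
orientation: [0.001, 0.997, 0.074, -0.004]
wrist_force: [0.7, 0.7, -0.4]
gripper_width: 0.0459
t 13.65 tcp [ 0.6194 -0.0506  0.1401] yyaw -81.5 tilt 0.46 w 0.0459 F [ 0.7  0.7 -0.4] q [-0.31  0.55  0.47  1.72 -0.29  0.95 -1.15]
total tool shift [ 3.9 -0.4 20. ] turn [0.1  0.45 0.53] rows 1
t [ 4. -0. 20.] w [0.1 0.5 0.5]
```

```bash
python3 -m crank '[{"jaw":0,"tx":4,"ty":0,"tz":22,"wx":0.1,"wy":0.4,"wz":0.5},{"jaw":0,"tx":0,"ty":0,"tz":9,"wx":0,"wy":0,"wz":0},{"jaw":0,"tx":0,"ty":0,"tz":0,"wx":0,"wy":0,"wz":0},{"jaw":0,"tx":0,"ty":0,"tz":0,"wx":0,"wy":0,"wz":0}]'
python3 -c 'from h import *; go(NUT["A"],.093,98)'
```

```text
time_s: 14.05
tcp_pos: [0.6215, -0.0452, 0.1062]
orientation: [-0.002, 0.997, 0.076, -0.003]
wrist_force: [1.8, 0.3, 0.0]
gripper_width: 0.0458
t 14.05 tcp [ 0.6215 -0.0452  0.1062] yyaw -81.3 tilt 0.35 w 0.0458 F [1.8 0.3 0. ] q [-0.3   0.59  0.45  1.73 -0.32  0.89 -1.13]
total tool shift [ 0.8  4.6 13.2] turn [-0.21  0.28  0.73] rows 1
t [ 1.  5. 13.] w [-0.2  0.3  0.7]
```

```bash
python3 -m crank '[{"jaw":0,"tx":1,"ty":4.5,"tz":13,"wx":-0.2,"wy":0.3,"wz":0.5},{"jaw":0,"tx":0,"ty":0,"tz":0,"wx":0,"wy":0,"wz":0},{"jaw":0,"tx":0,"ty":0,"tz":0,"wx":0,"wy":0,"wz":0}]'
python3 -c 'from h import *; go(NUT["A"],.093,98)'
```

```text
time_s: 14.35
tcp_pos: [0.624, -0.0489, 0.0933]
orientation: [-0.0, 0.997, 0.073, 0.001]
wrist_force: [0.6, 0.1, -0.8]
gripper_width: 0.0459
t 14.35 tcp [ 0.624  -0.0489  0.0933] yyaw -81.7 tilt 0.14 w 0.0459 F [ 0.6  0.1 -0.8] q [-0.29  0.61  0.44  1.74 -0.33  0.86 -1.12]
total tool shift [-1.1  0.6  0.3] turn [-0.   -0.14  0.32] rows 1
t [-1.  1.  0.] w [-0.  -0.1  0.3]
```

```bash
python3 -m crank '[{"jaw":1,"tx":-1,"ty":0.6,"tz":0,"wx":0,"wy":0,"wz":0},{"jaw":1,"tx":0,"ty":0,"tz":0,"wx":0,"wy":0,"wz":0},{"jaw":1,"tx":0,"ty":0,"tz":0,"wx":0,"wy":0,"wz":0},{"jaw":1,"tx":0,"ty":0,"tz":0,"wx":0,"wy":0,"wz":0},{"jaw":1,"tx":0,"ty":0,"tz":0,"wx":0,"wy":0,"wz":0}]'
python3 -m crank '[{"jaw":1,"tx":0,"ty":0,"tz":0,"wx":0,"wy":0,"wz":7.3},{"jaw":1,"tx":0,"ty":0,"tz":0,"wx":0,"wy":0,"wz":7.3},{"jaw":1,"tx":0,"ty":0,"tz":0,"wx":0,"wy":0,"wz":7.3},{"jaw":1,"tx":0,"ty":0,"tz":0,"wx":0,"wy":0,"wz":7.3},{"jaw":1,"tx":0,"ty":0,"tz":0,"wx":0,"wy":0,"wz":7.3}]'
python3 -c 'from h import *; go(NUT["A"],.093,53)'
```

```text
time_s: 14.85
tcp_pos: [0.6235, -0.0495, 0.0945]
orientation: [-0.001, 0.997, 0.072, 0.002]
wrist_force: [-2.2, 10.7, 0.5]
gripper_width: 0.0104
time_s: 15.35
tcp_pos: [0.6235, -0.049, 0.0945]
orientation: [-0.001, 0.967, -0.253, 0.002]
wrist_force: [0.4, -0.5, 0.0]
gripper_width: 0.0098
t 15.35 tcp [ 0.6235 -0.049   0.0945] yyaw -119.3 tilt 0.24 w 0.0098 F [ 0.4 -0.5  0. ] q [-0.4   0.65  0.6   1.75 -0.46  0.89 -1.68]
total tool shift [-0.1  0.8  1.5] turn [-0.2  -0.13  7.66] rows 1
t [-0.  1.  2.] w [-0.2 -0.1  7.7]
```

```bash
python3 -m crank '[{"jaw":1,"tx":0,"ty":0,"tz":0,"wx":0,"wy":0,"wz":7.5},{"jaw":1,"tx":0,"ty":0,"tz":0,"wx":0,"wy":0,"wz":0},{"jaw":1,"tx":0,"ty":0,"tz":0,"wx":0,"wy":0,"wz":0}]'
python3 -c 'from h import *; go(NUT["A"],.093,53)'
python3 -m crank '[{"jaw":0,"tx":0,"ty":0,"tz":0,"wx":0,"wy":0,"wz":0},{"jaw":0,"tx":0,"ty":0,"tz":0,"wx":0,"wy":0,"wz":0},{"jaw":0,"tx":0,"ty":0,"tz":-30,"wx":0,"wy":0,"wz":0},{"jaw":0,"tx":0,"ty":0,"tz":-25,"wx":0,"wy":0,"wz":0},{"jaw":0,"tx":0,"ty":0,"tz":0,"wx":0,"wy":0,"wz":0}]'
python3 -c 'from h import *; go(NUT["C"],.145,100)'
```

```text
time_s: 15.65
tcp_pos: [0.6235, -0.049, 0.0945]
orientation: [-0.001, 0.948, -0.317, 0.002]
wrist_force: [-0.9, 0.1, -0.1]
gripper_width: 0.0098
t 15.65 tcp [ 0.6235 -0.049   0.0945] yyaw -127.0 tilt 0.2 w 0.0098 F [-0.9  0.1 -0.1] q [-0.42  0.66  0.64  1.75 -0.48  0.9  -1.79]
total tool shift [-0.   0.8  1.5] turn [-0.14 -0.15  0.03] rows 1
t [-0.  1.  2.] w [-0.1 -0.1  0. ]
time_s: 16.15
tcp_pos: [0.6226, -0.0488, 0.1502]
orientation: [-0.001, 0.95, -0.313, 0.0]
wrist_force: [0.6, -0.4, -0.1]
gripper_width: 0.0439
t 16.15 tcp [ 0.6226 -0.0488  0.1502] yyaw -126.5 tilt 0.12 w 0.0439 F [ 0.6 -0.4 -0.1] q [-0.45  0.59  0.68  1.72 -0.43  0.99 -1.82]
total tool shift [-149.2   -0.8    5.1] turn [ -0.11  -0.06 -46.53] rows 6
t [-25.  -0.   1.] w [-0.  -0.  -7.8]
t [-25.  -3.   1.] w [-0.  -0.  -7.8]
t [-24.  -7.   1.] w [-0.  -0.  -7.8]
t [-23. -10.   1.] w [-0.  -0.  -7.8]
t [-21. -13.   1.] w [-0.  -0.  -7.8]
t [-19. -16.   1.] w [-0.  -0.  -7.8]
```

```bash
python3 -m crank '[{"jaw":0,"tx":-25,"ty":0,"tz":0,"wx":0,"wy":0,"wz":-7.8},{"jaw":0,"tx":-25,"ty":-3,"tz":0,"wx":0,"wy":0,"wz":-7.8},{"jaw":0,"tx":-24,"ty":-7,"tz":0,"wx":0,"wy":0,"wz":-7.8},{"jaw":0,"tx":-23,"ty":-10,"tz":0,"wx":0,"wy":0,"wz":-7.8},{"jaw":0,"tx":-21,"ty":-13,"tz":0,"wx":0,"wy":0,"wz":-7.8}]'
python3 -c 'from h import *; go(NUT["C"],.145,100)'
```

```text
time_s: 16.65
tcp_pos: [0.5201, 0.0239, 0.1483]
orientation: [0.001, 0.999, 0.034, 0.002]
wrist_force: [-0.7, 0.2, 0.9]
gripper_width: 0.0456
t 16.65 tcp [0.5201 0.0239 0.1483] yyaw -86.1 tilt 0.26 w 0.0456 F [-0.7  0.2  0.9] q [-0.55  0.37  0.54  1.98 -0.25  0.85 -1.37]
total tool shift [-15.7 -17.9   3.2] turn [ 0.1  -0.24 -6.06] rows 1
t [-16. -18.   3.] w [ 0.1 -0.2 -6.1]
```

```bash
python3 -m crank '[{"jaw":0,"tx":-13,"ty":-14,"tz":0,"wx":0.1,"wy":-0.2,"wz":-5.5},{"jaw":0,"tx":0,"ty":0,"tz":0,"wx":0,"wy":0,"wz":0},{"jaw":0,"tx":0,"ty":0,"tz":0,"wx":0,"wy":0,"wz":0}]'
python3 -c 'from h import *; go(NUT["C"],.12,100)'
```

```text
time_s: 16.95
tcp_pos: [0.5019, 0.04, 0.1468]
orientation: [-0.001, 0.996, 0.088, -0.001]
wrist_force: [2.1, -1.1, -0.4]
gripper_width: 0.0457
t 16.95 tcp [0.5019 0.04   0.1468] yyaw -79.9 tilt 0.21 w 0.0457 F [ 2.1 -1.1 -0.4] q [-0.56  0.34  0.52  2.01 -0.23  0.84 -1.31]
total tool shift [ 1.4 -0.4 26.8] turn [-0.17  0.12  0.1 ] rows 1
t [ 1. -0. 27.] w [-0.2  0.1  0.1]
```

```bash
python3 -m crank '[{"jaw":0,"tx":1,"ty":0,"tz":25,"wx":-0.2,"wy":0.1,"wz":0},{"jaw":0,"tx":0,"ty":0,"tz":12,"wx":0,"wy":0,"wz":0},{"jaw":0,"tx":0,"ty":0,"tz":0,"wx":0,"wy":0,"wz":0},{"jaw":0,"tx":0,"ty":0,"tz":0,"wx":0,"wy":0,"wz":0}]'
python3 -c 'from h import *; go(NUT["C"],.093,100)'
```

```text
time_s: 17.35
tcp_pos: [0.506, 0.0374, 0.109]
orientation: [0.001, 0.996, 0.084, 0.001]
wrist_force: [-0.0, -0.5, -0.1]
gripper_width: 0.0455
t 17.35 tcp [0.506  0.0374 0.109 ] yyaw -80.3 tilt 0.19 w 0.0455 F [-0.  -0.5 -0.1] q [-0.54  0.41  0.49  2.03 -0.27  0.76 -1.28]
total tool shift [-2.3 -3.7 16. ] turn [ 0.15 -0.13 -0.34] rows 1
t [-2. -4. 16.] w [ 0.1 -0.1 -0.3]
```

```bash
python3 -m crank '[{"jaw":0,"tx":-2.3,"ty":-3.7,"tz":16,"wx":0.1,"wy":-0.1,"wz":-0.3},{"jaw":0,"tx":0,"ty":0,"tz":0,"wx":0,"wy":0,"wz":0},{"jaw":0,"tx":0,"ty":0,"tz":0,"wx":0,"wy":0,"wz":0}]'
python3 -c 'from h import *; go(NUT["C"],.093,100)'
```

```text
time_s: 17.65
tcp_pos: [0.5056, 0.0393, 0.0947]
orientation: [0.001, 0.996, 0.085, 0.002]
wrist_force: [0.3, -0.1, 0.8]
gripper_width: 0.046
t 17.65 tcp [0.5056 0.0393 0.0947] yyaw -80.2 tilt 0.22 w 0.046 F [ 0.3 -0.1  0.8] q [-0.53  0.43  0.48  2.04 -0.29  0.73 -1.26]
total tool shift [-2.1 -1.8  1.6] turn [ 0.1  -0.2  -0.22] rows 1
t [-2. -2.  2.] w [ 0.1 -0.2 -0.2]
```

```bash
python3 -m crank '[{"jaw":0,"tx":-2,"ty":-1.8,"tz":1.5,"wx":0,"wy":-0.2,"wz":-0.2},{"jaw":1,"tx":0,"ty":0,"tz":0,"wx":0,"wy":0,"wz":0},{"jaw":1,"tx":0,"ty":0,"tz":0,"wx":0,"wy":0,"wz":0},{"jaw":1,"tx":0,"ty":0,"tz":0,"wx":0,"wy":0,"wz":0},{"jaw":1,"tx":0,"ty":0,"tz":0,"wx":0,"wy":0,"wz":0}]'
python3 -m crank '[{"jaw":1,"tx":0,"ty":0,"tz":0,"wx":0,"wy":0,"wz":0},{"jaw":1,"tx":0,"ty":0,"tz":0,"wx":0,"wy":0,"wz":0}]'
python3 -m crank '[{"jaw":1,"tx":0,"ty":0,"tz":0,"wx":0,"wy":0,"wz":7.5},{"jaw":1,"tx":0,"ty":0,"tz":0,"wx":0,"wy":0,"wz":7.5},{"jaw":1,"tx":0,"ty":0,"tz":0,"wx":0,"wy":0,"wz":7.5},{"jaw":1,"tx":0,"ty":0,"tz":0,"wx":0,"wy":0,"wz":7.5},{"jaw":1,"tx":0,"ty":0,"tz":0,"wx":0,"wy":0,"wz":7.5}]'
python3 -c 'from h import *; go(NUT["C"],.093,53)'
```

```text
time_s: 18.15
tcp_pos: [0.5052, 0.0407, 0.0957]
orientation: [0.001, 0.996, 0.087, 0.002]
wrist_force: [0.1, 0.9, -0.6]
gripper_width: 0.0184
time_s: 18.35
tcp_pos: [0.505, 0.0411, 0.0958]
orientation: [0.0, 0.996, 0.087, 0.002]
wrist_force: [-0.6, -1.1, -0.1]
gripper_width: 0.0098
time_s: 18.85
tcp_pos: [0.5048, 0.0399, 0.0958]
orientation: [0.0, 0.969, -0.249, 0.002]
wrist_force: [0.0, -1.9, -0.1]
gripper_width: 0.0098
t 18.85 tcp [0.5048 0.0399 0.0958] yyaw -118.8 tilt 0.22 w 0.0098 F [ 0.  -1.9 -0.1] q [-0.66  0.47  0.65  2.04 -0.4   0.75 -1.84]
total tool shift [-1.8  0.2  2.8] turn [-0.05 -0.21  8.19] rows 2
t [-1.  0.  1.] w [-0.  -0.1  4.1]
t [-1.  0.  1.] w [-0.  -0.1  4.1]
```

Finish C, release, rise and clear the view by moving back towards the base side and up.

```bash
python3 -m crank '[{"jaw":1,"tx":0,"ty":0,"tz":0,"wx":0,"wy":0,"wz":8},{"jaw":1,"tx":0,"ty":0,"tz":0,"wx":0,"wy":0,"wz":0},{"jaw":1,"tx":0,"ty":0,"tz":0,"wx":0,"wy":0,"wz":0}]'
python3 -c 'from h import *; go(NUT["C"],.093,53)'
python3 -m crank '[{"jaw":0,"tx":0,"ty":0,"tz":0,"wx":0,"wy":0,"wz":0},{"jaw":0,"tx":0,"ty":0,"tz":0,"wx":0,"wy":0,"wz":0},{"jaw":0,"tx":0,"ty":0,"tz":-30,"wx":0,"wy":0,"wz":0},{"jaw":0,"tx":0,"ty":0,"tz":-45,"wx":0,"wy":0,"wz":0},{"jaw":0,"tx":0,"ty":0,"tz":-40,"wx":0,"wy":0,"wz":0}]'
python3 -c 'from h import *; go([.42,.3],.23)'
```

```text
time_s: 19.15
tcp_pos: [0.5048, 0.0396, 0.0958]
orientation: [0.001, 0.948, -0.317, 0.002]
wrist_force: [0.2, -0.3, 0.5]
gripper_width: 0.0098
t 19.15 tcp [0.5048 0.0396 0.0958] yyaw -127.0 tilt 0.24 w 0.0098 F [ 0.2 -0.3  0.5] q [-0.69  0.48  0.68  2.05 -0.43  0.76 -1.96]
total tool shift [-1.9  0.1  2.8] turn [-0.   -0.24 -0.02] rows 1
t [-2.  0.  3.] w [-0.  -0.2 -0. ]
time_s: 19.65
tcp_pos: [0.4999, 0.0392, 0.2084]
orientation: [0.005, 0.95, -0.313, -0.003]
wrist_force: [1.0, 0.4, -0.5]
gripper_width: 0.0438
t 19.65 tcp [0.4999 0.0392 0.2084] yyaw -126.5 tilt 0.64 w 0.0438 F [ 1.   0.4 -0.5] q [-0.81  0.3   0.8   1.96 -0.25  0.99 -2.1 ]
total tool shift [-219.5 -161.8  -22.6] turn [ 0.61  0.17 -0.  ] rows 7
t [-31. -23.  -3.] w [ 0.1  0.  -0. ]
t [-31. -23.  -3.] w [ 0.1  0.  -0. ]
t [-31. -23.  -3.] w [ 0.1  0.  -0. ]
t [-31. -23.  -3.] w [ 0.1  0.  -0. ]
t [-31. -23.  -3.] w [ 0.1  0.  -0. ]
t [-31. -23.  -3.] w [ 0.1  0.  -0. ]
t [-31. -23.  -3.] w [ 0.1  0.  -0. ]
```

```bash
python3 -m crank '[{"jaw":0,"tx":-31,"ty":-23,"tz":-3,"wx":0,"wy":0,"wz":-5},{"jaw":0,"tx":-29,"ty":-26,"tz":-3,"wx":0,"wy":0,"wz":-5},{"jaw":0,"tx":-27,"ty":-28,"tz":-3,"wx":0,"wy":0,"wz":-5},{"jaw":0,"tx":-24,"ty":-30,"tz":-3,"wx":0,"wy":0,"wz":-5},{"jaw":0,"tx":-22,"ty":-32,"tz":-3,"wx":0,"wy":0,"wz":-5}]'
python3 -m crank '[{"jaw":0,"tx":-20,"ty":-34,"tz":-3,"wx":0,"wy":0,"wz":-5},{"jaw":0,"tx":-17,"ty":-35,"tz":-3,"wx":0,"wy":0,"wz":-5},{"jaw":0,"tx":0,"ty":0,"tz":0,"wx":0,"wy":0,"wz":0},{"jaw":0,"tx":0,"ty":0,"tz":0,"wx":0,"wy":0,"wz":0}]'
python3 - <<'E'
from h import *
p,d=imaging.snapshot("side");cv2.imwrite("pics/s5.png",p)
p,d=imaging.snapshot("top");cv2.imwrite("pics/o5.png",ortho("top",p,C0,.11)); cv2.imwrite("pics/t5.png",p)
go([.42,.3],.23)
C=cloud("top",d);m=(np.hypot(C[...,0]-C0[0],C[...,1]-C0[1])<.12)&(C[...,2]>.095)&(C[...,2]<.14)
n,l,st,ce=cv2.connectedComponentsWithStats(m.astype(np.uint8))
for i in range(1,n):
    P=C[l==i]
    if len(P)<40:continue
    w,V=np.linalg.eigh(np.cov(P[:,:2].T));print(ce[i],len(P),P.mean(0).round(4),np.degrees(np.arctan2(V[1,1],V[0,1]))%180)
E
```

```text
time_s: 20.15
tcp_pos: [0.4476, 0.2232, 0.2311]
orientation: [0.001, 0.995, -0.097, 0.004]
wrist_force: [0.2, 0.6, -0.8]
gripper_width: 0.046
time_s: 20.55
tcp_pos: [0.417, 0.3064, 0.2379]
orientation: [-0.001, 1.0, 0.002, 0.004]
wrist_force: [0.5, -0.6, -0.0]
gripper_width: 0.0458
t 20.65 tcp [0.4172 0.3058 0.2378] yyaw -89.8 tilt 0.46 w 0.0455 F [ 0.2 -0.2 -0.2] q [-1.18  0.24  0.57  1.9  -0.15  1.03 -2.11]
total tool shift [2.7 5.9 7.8] turn [-0.14 -0.44 -0.  ] rows 1
t [3. 6. 8.] w [-0.1 -0.4 -0. ]
[330.58241758 224.02197802] 91 [ 0.623  -0.0488  0.1135] 143.80125212405457
[291.01086957 230.69565217] 92 [0.6076 0.0553 0.1134] 53.384420041396574
[337.5 263.5] 92 [ 0.5187 -0.064   0.1138] 53.24772595334477
[297.32608696 270.25      ] 92 [0.5034 0.04   0.1142] 143.4051782218077
```

View pics/o5.png

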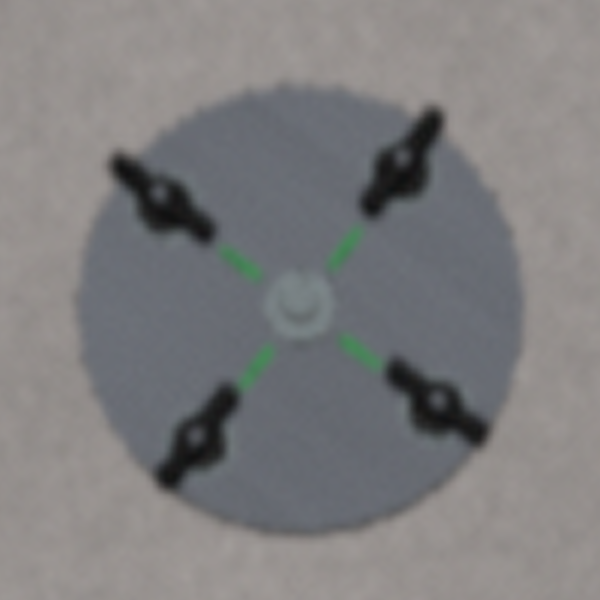

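View pics/s5.png

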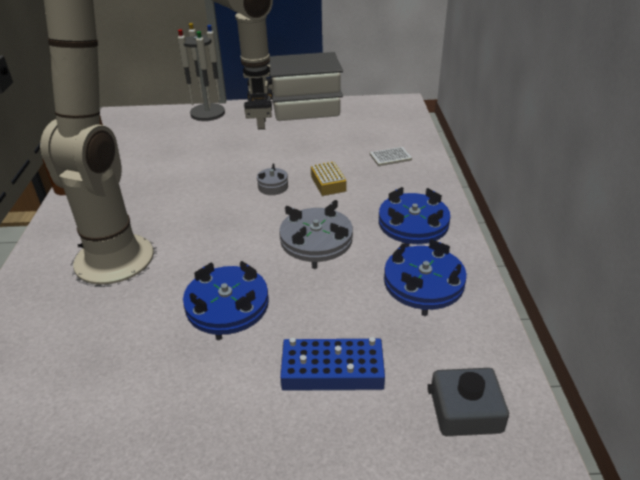

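All four wings lie on the green lines, the bystanders haven't moved and the arm is clear.

```bash
python3 -c 'from h import *; print(order.finish_job())'
```

```text
the job is handed in; nothing more can be done
None
```

All four wing nuts on the large steel holder are tight, and I handed the job in at about 20.7 s of the 67 s allowed.

**What I did:** I turned the two loose nuts to half-way, one after the other, and paused 0.3 s with all four half-way. I then tightened that opposite pair to the stops, and only after that the other pair.

**Last checks:**
- **Nuts:** Measured from the top camera's depth, the wings stood at 143.8°, 53.4°, 53.2° and 143.4°. The lines to the flange centre lie at 143° and 53.2°, so every nut is within about 1° of pointing at the centre.
- **Bystanders:** The small holder, tube rack and tip box look unmoved in the final side picture. I compared them by eye and did not measure them.
- **Robot:** The gripper was open and clear of everything at a height of 0.24 m. The highest wrist force I read was about 11 N.

No check failed or disagreed. The first move call was refused because a row left out two numbers, and nothing moved.

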